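# Sweep the used caps into the collecting tray

## Task

Clear the lab bench: sweep the three loose orange screw caps across the bench and in through the open side of the blue collecting tray, until each lies wholly inside it. Only push them, never lift one off the bench, and leave the beaker, the vial and the white bottle standing where they are.

Things in the scene. Friction and masses are not known exactly. Their poses are not given: they have to be found in the camera images.
- tray: Blue collecting tray fixed to the bench, yellow floor. Inside 120 mm deep and 190 mm wide; three walls 30 mm high and 5 mm thick, fourth side fully open and facing roughly to the right of the robot (towards the caps). The floor is flush with the bench (no lip). Origin: centre of the floor at bench height; x points inward from the open side to the back wall, y along the open side, z up.
- tray_mouth (a point): Middle of the tray's open side, at bench height (60 mm from the tray's origin along its -x); same axes as the tray: x points into the tray, the side walls' inner faces at y = +95 and -95 mm, the back wall at x = 120 mm.
- cap_a_center (a point): Centre of a loose orange screw cap with a red disc on top, lying flat: 36 mm diameter (37.2 over its ribs), 16 mm high, 14 to 28 g; this point is half-way up, 8 mm above the bench. It slides on the bench when pushed.
- cap_b_center (a point): Centre of a loose orange screw cap with a red disc on top, lying flat: 36 mm diameter (37.2 over its ribs), 16 mm high, 14 to 28 g; this point is half-way up, 8 mm above the bench. It slides on the bench when pushed.
- cap_c_center (a point): Centre of a loose orange screw cap with a red disc on top, lying flat: 36 mm diameter (37.2 over its ribs), 16 mm high, 14 to 28 g; this point is half-way up, 8 mm above the bench. It slides on the bench when pushed.
- beaker: Small greenish glass beaker standing loose on the bench, 40 mm diameter, 50 mm high. Origin at the centre of its underside.
- vial: Small amber glass vial with white cap standing loose on the bench, 30 mm diameter, 48 mm high. Origin at the centre of its underside.
- reagent_bottle: White plastic bottle standing loose at the robot's right edge of the work, 60 mm diameter, 130 mm high. Origin at the centre of its underside.
- tube_rack: Blue wire rack with glass test tubes, fixed to the bench to the left of the tray, 64 x 176 mm and 106 mm high. Origin at the centre of its underside, long side along its y.

How it is judged:
By the outcome, as a careful person would: the job done as asked, in the order asked, and still so for the second after the job is handed in, with the robot touching nothing.
It also fails if it takes over 54 s, if anything falls off the work surface, if the arm or the gripper's body presses on something with over 40 N, if the wrist force passes 120 N, or if a joint passes its speed limit or range.

## Robot

A 6-joint arm with a two-finger parallel gripper is mounted at the origin on the work surface. World frame = base frame: x ahead of the robot, y to its left, z up, the work surface at z = 0. Lengths are in m, angles in degrees, forces in N, time in s.
With the tool pointing down it reaches from about 0.25 to 0.725 m from the base axis. Payload 9.7 kg.
Tool frame: the origin (TCP) lies midway between the tips of the shut fingers; the grasp point (between the pads) lies 19 mm behind it; z points along the fingers, y is the line along which they close (so a half turn about z gives the same grasp; the last joint's range is limited). The gripper opens to 85 mm and grips with 20 to 120 N. Pads are 22 mm wide; open, the fingers measure 114 mm over their backs; the gripper's body (76 mm by 85 mm) begins 54 mm behind the grasp point. The pads swing forward as they close: fully open they stand 13 mm farther back than shut.
Start: joints at [-72.479, 4.979, 10.078, 95.1, 0, 90], TCP at [0.166, -0.524, 0.231] pointing down, gripper open.
Joint ranges: [-179.16, 179.16], [-48.56, 103.87], [-65.8, 70.77], [-126.05, 130.52], [-82.76, 87.17], [-180, 180]. Speed limits (degrees/s): [127.2, 127.2, 147.25, 180, 180, 180].

## Interface

Orientations are given as [roll, pitch, yaw] about the fixed x, y, z axes, in that order (R = Rz(yaw) Ry(pitch) Rx(roll)).
In Python, from workcell import bot gives the robot as it stands.
- The arm moves only by the shell command python3 -m crank 'ROWS' [FORCE]. ROWS is JSON, a list of rows, each an object with "gripper": the finger opening in mm, from 0 to 85.4; "travel": the shift along the tool's x, y, z in mm, a list of three; "twist": the turn, a rotation vector about the tool's x, y, z in rad, a list of three. In form: [{"gripper": gripper, "travel": [tx, ty, tz], "twist": [rx, ry, rz]}, ...]. A call has 1 to 12 rows; each row shifts and turns the commanded pose from where the row before left it, along the tool's axes as they then stand; what a row does not reach is not made up. A row lasts 1/8 s, in which the tool goes at most 62.5 mm and 10.7 degrees, less where a joint would pass 70% of its speed; a pose out of reach is approached as far as the arm can. A call is refused whole if a number of a shift passes 62.5 or a number of a turn 0.188, either way. A call with a gripper value outside its range is refused whole. The fingers move at their own pace and stop on an object; FORCE is the grip in N (left out, the last holds). Time passes only in rows, so rows that do not move let the fingers close. It gives the time, the measured TCP pose, the force, the opening and the grip force at its end, in the units of the state.
- bot.get_obs(): the state, without advancing time (a new reading comes with each control period).
- bot.camera(name): name is "scene" or "side" or "wrist"; returns the picture (384x512x3 uint8, red, green, blue); there is no depth.
- bot.calibration(name): a dict with "vfov" (degrees; the focal length in pixels is half the picture's height over the tangent of half this angle, whatever the lens; pixels are square), "cx", "cy" (the principal point, pixels), "camera_from_world" (4x4, takes a point from world to camera coordinates). Camera axes: x right, y down, z forward; pixel columns grow to the right and rows downward; lengths in m; the calibration is good to about 2 mm. A picture is of the moment at which its call begins: read the wrist's pose just before it. calibration takes no time and is no camera call; for the wrist camera it gives the pose at the moment of the call.
- bot.job_done(): hands the job in; it is judged then, once.
The state is a dict: "time": time; "q": joint angles; "qd": joint speeds; "joint_efforts": joint torques, N m; "ee_pos": TCP position; "tcp_rot": TCP orientation; "wrist_force": force on the tool from outside, world axes, zero at the start; "torque": the same for the moment, N m; "opening": finger opening in m; "grasp_force": force on a finger pad.
Only numpy, scipy, OpenCV 4.12 (cv2) and the standard library are available. Lean on these libraries where they do the work, as an engineer would, in place of code of your own. Each camera call takes 0.05 s, during which the arm holds its last target. There are 200 camera calls.

## Working session

There is one attempt and no reset: what is moved stays moved. The work goes in short steps, Python scripts to look and compute and a shell command to move; the robot and the scene stay as the last step left them, time stands still between calls to the robot, and variables do not carry over. Pictures are saved under pics/ and viewed, at most 10 in all, crops included, and the job is handed in when it is done.

```bash
mkdir -p pics; ls; python3 - <<'E'
from workcell import bot
import cv2,numpy as np
for n in("scene","side"):
    im=bot.camera(n);cv2.imwrite(f"pics/{n}0.png",im[:,:,::-1]);c=bot.calibration(n);print(n,c)
o=bot.get_obs();print(o['time'],o['ee_pos'],o['tcp_rot'])
E
```

```text
pics
scene {'vfov': 57.95865304989179, 'cx': 249.0818307665292, 'cy': 195.04466546861434, 'camera_from_world': array([[-0.33216802,  0.94318867, -0.00771661,  0.16060267],
       [ 0.74524169,  0.25742354, -0.61509994, -0.40305352],
       [-0.57816886, -0.21006727, -0.78841139,  1.35555501],
       [ 0.        ,  0.        ,  0.        ,  1.        ]])}
side {'vfov': 44.258300049187774, 'cx': 248.07502011099578, 'cy': 190.23779249197776, 'camera_from_world': array([[-0.85250456, -0.52216453, -0.02408698,  0.49534119],
       [-0.23666098,  0.42664756, -0.87290517,  0.15982856],
       [ 0.46607677, -0.73845519, -0.48729496,  1.41281936],
       [ 0.        ,  0.        ,  0.        ,  1.        ]])}
0.1 [ 0.16551041 -0.52428275  0.23062279] [-1.79928149e+02  4.78679096e-04  1.75220244e+01]
```

View pics/scene0.png

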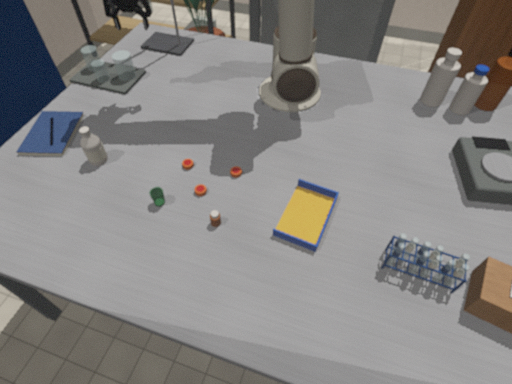

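View pics/side0.png

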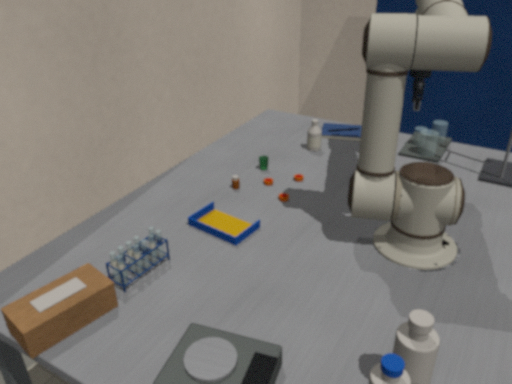

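The scene view shows the caps near (188,164), (201,190) and (236,172), the beaker at (158,198), the vial at (215,219) and the bottle at (93,150). The tray is centred at about (307,214) with its left side open. Next I'll turn these into positions.

```bash
cat > h.py <<'E'
import cv2,numpy as np
from workcell import bot
def ray(c,uv,z,H=384):
    f=H/2/np.tan(np.radians(c['vfov']/2));M=c['camera_from_world'];R=M[:3,:3];o=-R.T@M[:3,3]
    d=R.T@np.array([(uv[0]-c['cx'])/f,(uv[1]-c['cy'])/f,1]);return (o+d*(z-o[2])/d[2])[:2]
def proj(c,p):
    f=192/np.tan(np.radians(c['vfov']/2));M=c['camera_from_world'];q=M[:3,:3]@p+M[:3,3];return q[:2]/q[2]*f+[c['cx'],c['cy']]
def blobs(im,lo,hi,amin=15):
    h=cv2.cvtColor(im,cv2.COLOR_RGB2HSV);m=cv2.inRange(h,np.array(lo),np.array(hi))
    n,l,s,c=cv2.connectedComponentsWithStats(m);return [(c[i],s[i]) for i in range(1,n) if s[i,4]>=amin],l
def caps(n='scene',amin=15):
    im=bot.camera(n);c=bot.calibration(n)
    return [(ray(c,b[0],.011).round(4),b[0].round(1),b[1][4]) for b in blobs(im,(0,150,110),(14,255,255),amin)[0]]
E
python3 - <<'E'
from h import *
for n in("scene","side"):
    im=cv2.imread(f"pics/{n}0.png")[:,:,::-1].copy();c=bot.calibration(n)
    print(n,"tcp px",proj(c,bot.get_obs()['ee_pos']))
    for b in blobs(im,(0,150,110),(14,255,255))[0]: print("cap",ray(c,b[0],.011).round(4),b[0].round(1),b[1])
    for b in blobs(im,(20,150,120),(32,255,255),100)[0]: print("floor",ray(c,b[0],0).round(4),b[0],b[1])
    h=cv2.cvtColor(im,cv2.COLOR_RGB2HSV);m=cv2.inRange(h,np.array((20,150,120)),np.array((32,255,255)))
    cs=max(cv2.findContours(m,0,2)[0],key=cv2.contourArea)
    q=cv2.approxPolyDP(cs,6,True)[:,0];print([(tuple(p),ray(c,p,0).round(3)) for p in q])
    for b in blobs(im,(45,80,20),(90,255,200))[0]: print("green",ray(c,b[0],.025).round(4),b[0],b[1])
c=bot.calibration("scene")
for nm,p,z in(("beaker",(158,198),.025),("vial",(215,221),.02),("vialbase",(215,226),0),("bottle",(95,158),.02)):print(nm,ray(c,p,z))
c=bot.calibration("side")
for nm,p,z in(("beaker",(264,163),.025),("vial",(236,183),.024),("bottle",(315,142),.045)):print(nm,ray(c,p,z))
im=cv2.imread("pics/scene0.png")[120:260,60:350];cv2.imwrite("pics/crop0.png",cv2.resize(im,None,fx=2.7,fy=2.7,interpolation=2))
E
```

```text
scene tcp px [135.10154817  32.6670301 ]
cap [-0.4742  0.8015] [505.4  62.1] [498  56  14  14 148]
cap [ 0.4865 -0.2083] [187.3 163.5] [183 160  10   8  67]
cap [ 0.4677 -0.0503] [235.6 171.4] [231 167  11   9  71]
cap [ 0.5715 -0.1254] [200.  189.7] [195 185  11  10  80]
[((np.int32(324), np.int32(214)), array([0.529, 0.245])), ((np.int32(320), np.int32(226)), array([0.574, 0.243]))]
green [ 0.6559 -0.2164] [158.59210526 200.11842105] [152 192  12  14  76]
side tcp px [414.60934559 108.81342623]
cap [ 0.4803 -0.1988] [298.4 177.4] [295 175   8   6  40]
cap [ 0.5659 -0.1157] [267.7 181.3] [264 179   8   6  43]
cap [ 0.47   -0.0428] [281.3 196.1] [279 194   5   5  21]
floor [0.5612 0.1808] [224.33173844 222.14354067] [200 210  50  25 627]
[((np.int32(200), np.int32(219)), array([0.642, 0.205])), ((np.int32(232), np.int32(234)), array([0.502, 0.225])), ((np.int32(249), np.int32(224)), array([0.485, 0.151])), ((np.int32(215), np.int32(210)), array([0.631, 0.133]))]
green [ 0.6455 -0.2201] [263.10714286 162.71428571] [260 157   7  13  84]
beaker [ 0.64959172 -0.22176871]
vial [ 0.66633299 -0.03572261]
vialbase [ 0.67015595 -0.03595822]
bottle [ 0.56855831 -0.49536106]
beaker [ 0.64114943 -0.21953293]
vial [ 0.64892026 -0.02749523]
bottle [ 0.53296023 -0.46098012]
```

View pics/crop0.png

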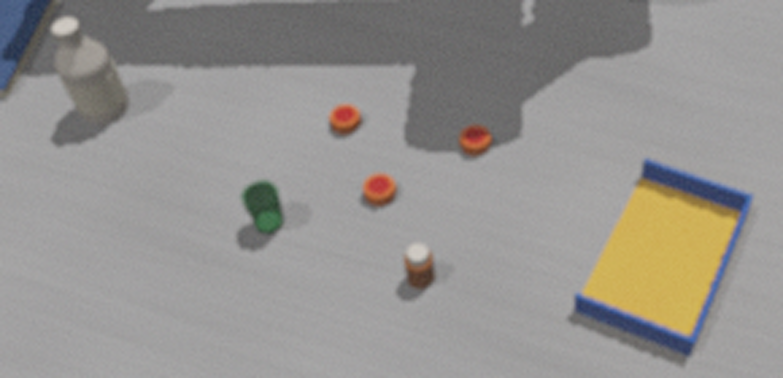

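```bash
python3 -m crank '[{"gripper":22,"travel":[38,-26,-6],"twist":[0,0,0]},{"gripper":22,"travel":[38,-26,-6],"twist":[0,0,0]},{"gripper":22,"travel":[38,-26,-6],"twist":[0,0,0]},{"gripper":22,"travel":[38,-26,-6],"twist":[0,0,0]},{"gripper":22,"travel":[38,-26,-6],"twist":[0,0,0]},{"gripper":22,"travel":[38,-26,-6],"twist":[0,0,0]},{"gripper":22,"travel":[38,-26,-6],"twist":[0,0,0]},{"gripper":22,"travel":[38,-26,-6],"twist":[0,0,0]},{"gripper":22,"travel":[38,-26,-6],"twist":[0,0,0]},{"gripper":22,"travel":[38,-26,-6],"twist":[0,0,0]},{"gripper":22,"travel":[38,-26,-6],"twist":[0,0,0]},{"gripper":22,"travel":[30,-20,0],"twist":[0,0,0]}]'
python3 -m crank '[{"gripper":22,"travel":[0,0,0],"twist":[0,0,-0.18]},{"gripper":22,"travel":[0,0,0],"twist":[0,0,-0.18]},{"gripper":22,"travel":[0,0,0],"twist":[0,0,-0.18]},{"gripper":22,"travel":[0,0,0],"twist":[0,0,-0.18]},{"gripper":22,"travel":[0,0,0],"twist":[0,0,-0.18]},{"gripper":22,"travel":[0,0,0],"twist":[0,0,-0.18]},{"gripper":22,"travel":[0,0,0],"twist":[0,0,0]},{"gripper":22,"travel":[0,0,0],"twist":[0,0,0]}]'
python3 - <<'E'
from h import *
c=bot.calibration("wrist");im=bot.camera("wrist");cv2.imwrite("pics/w1.png",im[:,:,::-1]);print(c)
for b in blobs(im,(0,150,90),(14,255,255),60)[0]: print("cap",ray(c,b[0],.011).round(4),b[0].round(1),b[1])
print(caps('scene'))
E
```

```text
time: 1.6
ee_pos: [0.5016, -0.0962, 0.2973]
tcp_rot: [-180.0, -0.0, 17.6]
wrist_force: [0.4, -0.7, 0.3]
opening: 0.0221
grasp_force: 0.0
time: 2.6
ee_pos: [0.5006, -0.0978, 0.2971]
tcp_rot: [-180.0, 0.0, 79.2]
wrist_force: [0.8, -0.1, -0.7]
opening: 0.0219
grasp_force: 0.0
{'vfov': 68.33853375440746, 'cx': 257.67671842689407, 'cy': 191.55145122338763, 'camera_from_world': array([[ 9.82412208e-01, -1.86724953e-01,  2.12368588e-04,
        -5.09688153e-01],
       [-1.76762492e-01, -9.29629172e-01,  3.23333610e-01,
        -6.52773223e-02],
       [-6.01770292e-02, -3.17684425e-01, -9.46285016e-01,
         4.41607302e-01],
       [ 0.00000000e+00,  0.00000000e+00,  0.00000000e+00,
         1.00000000e+00]])}
cap [ 0.6596 -0.0351] [359.5  89.2] [353  78  19  23 103]
cap [ 0.464  -0.0472] [227.2 124. ] [215 112  26  25 463]
cap [ 0.5685 -0.123 ] [304.2 160.5] [293 150  23  22 351]
cap [ 0.4827 -0.207 ] [259.6 219. ] [249 209  22  20 311]
[(array([-0.4742,  0.8013]), array([505.3,  62.1]), np.int32(150)), (array([ 0.4867, -0.2087]), array([187.2, 163.5]), np.int32(66)), (array([ 0.4673, -0.0511]), array([235.4, 171.2]), np.int32(75)), (array([ 0.5717, -0.1255]), array([199.9, 189.7]), np.int32(78))]
```

View pics/w1.png

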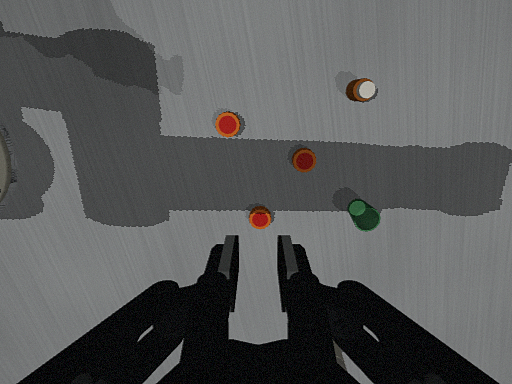

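The wrist view shows caps at (227,124), (304,160) and (260,219), the vial at (360,90) and the beaker at (365,215). Positions agree with the scene view to about 4 mm, so next is the tray pose from its floor outline.

```bash
python3 - <<'E'
from h import *
im=bot.camera("scene");c=bot.calibration("scene")
h=cv2.cvtColor(im,cv2.COLOR_RGB2HSV)
m=cv2.inRange(h,np.array((18,120,120)),np.array((34,255,255)))[150:270,250:360]
b=cv2.inRange(h,np.array((105,120,40)),np.array((128,255,255)))[150:270,250:360]
for k,mm in(("y",m),("yb",m|b)):
    cs=max(cv2.findContours(mm,0,2)[0],key=cv2.contourArea)
    q=cv2.boxPoints(cv2.minAreaRect(cs))+[250,150]
    q2=cv2.approxPolyDP(cs,5,True)[:,0]+[250,150]
    for p in q2: print(k,p,ray(c,p,0).round(3),ray(c,p,.03).round(3))
c=bot.calibration("wrist")
for p in((366,222),(368,216)):print("beaker base",ray(c,p,0))
E
```

```text
y [297 187] [0.457 0.146] [0.482 0.15 ]
y [277 228] [0.619 0.131] [0.638 0.135]
y [315 242] [0.629 0.241] [0.647 0.241]
y [332 199] [0.468 0.256] [0.493 0.255]
yb [297 187] [0.457 0.146] [0.482 0.15 ]
yb [277 228] [0.619 0.131] [0.638 0.135]
yb [315 242] [0.629 0.241] [0.647 0.241]
yb [332 199] [0.468 0.256] [0.493 0.255]
beaker base [ 0.65932052 -0.25107943]
beaker base [ 0.66334735 -0.24050871]
```

```bash
python3 -m crank '[{"gripper":22,"travel":[-7,-43,20],"twist":[0,0,-0.04]},{"gripper":22,"travel":[0,0,55],"twist":[0,0,0]},{"gripper":22,"travel":[0,0,55],"twist":[0,0,0]},{"gripper":22,"travel":[0,0,55],"twist":[0,0,0]},{"gripper":22,"travel":[0,0,50],"twist":[0,0,0]},{"gripper":22,"travel":[0,0,30],"twist":[0,0,0]},{"gripper":22,"travel":[0,0,15],"twist":[0,0,0]},{"gripper":22,"travel":[0,0,8],"twist":[0,0,0]},{"gripper":22,"travel":[0,0,0],"twist":[0,0,0]},{"gripper":22,"travel":[0,0,0],"twist":[0,0,0]}]'
python3 - <<'E'
from h import *
c=bot.calibration("wrist");im=bot.camera("wrist");cv2.imwrite("pics/w2.png",im[:,:,::-1])
for b in blobs(im,(0,150,90),(14,255,255),60)[0]: print("cap",ray(c,b[0],.011).round(4),b[0].round(1),b[1])
E
```

```text
time: 4.0
ee_pos: [0.4579, -0.0969, 0.0104]
tcp_rot: [179.9, 0.0, 81.7]
wrist_force: [-0.4, 0.0, -0.4]
opening: 0.022
grasp_force: 0.0
cap [ 0.4639 -0.0475] [256.4 164.7] [ 220  128   74   73 3860]
cap [ 0.5708 -0.1251] [457.2 267.6] [ 426  241   64   54 2311]
```

View pics/w2.png

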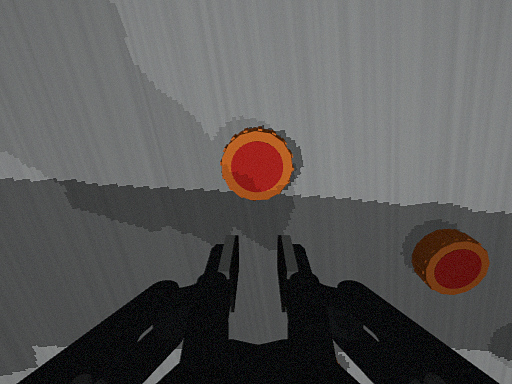

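```bash
python3 -m crank '[{"gripper":22,"travel":[0,0,5],"twist":[0,0,0]},{"gripper":22,"travel":[12,0,0],"twist":[0,0,0]},{"gripper":22,"travel":[12,0,0],"twist":[0,0,0]},{"gripper":22,"travel":[12,0,0],"twist":[0,0,0]},{"gripper":22,"travel":[18,0,0],"twist":[0,0,0]},{"gripper":22,"travel":[18,0,0],"twist":[0,0,0]},{"gripper":22,"travel":[18,0,0],"twist":[0,0,0]},{"gripper":22,"travel":[18,0,0],"twist":[0,0,0]},{"gripper":22,"travel":[18,0,0],"twist":[0,0,0]},{"gripper":22,"travel":[18,0,0],"twist":[0,0,0]},{"gripper":22,"travel":[12,0,0],"twist":[0,0,0]},{"gripper":22,"travel":[6,0,0],"twist":[0,0,0]}]'
python3 - <<'E'
from h import *
c=bot.calibration("wrist");im=bot.camera("wrist");cv2.imwrite("pics/w3.png",im[:,:,::-1])
for b in blobs(im,(0,150,90),(14,255,255),60)[0]: print("cap",ray(c,b[0],.011).round(4),b[0].round(1),b[1])
E
```

```text
time: 5.55
ee_pos: [0.4806, 0.0643, 0.0042]
tcp_rot: [-180.0, 0.0, 81.7]
wrist_force: [-0.0, -0.1, 0.0]
opening: 0.0219
grasp_force: 0.1
cap [0.4834 0.0893] [257.1 213.8] [ 222  182   72   63 3181]
```

View pics/w3.png

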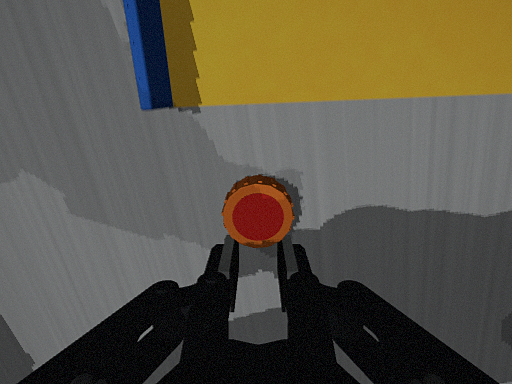

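The cap is seated between the fingers and about 25 mm ahead of the TCP. The tray's mouth edge runs from (172,107) to (511,95), with the left wall at (150,50).

```bash
python3 - <<'E'
from h import *
c=bot.calibration("wrist")
# undo nothing: no motion since picture
for p in((172,107),(511,95)):print(ray(c,p,0))
for p in((139,109),(170,105),(161,0)):print(ray(c,p,.03))
E
```

```text
[0.44929949 0.14775497]
[0.61489394 0.12956235]
[0.44499438 0.14878323]
[0.45747361 0.14851014]
[0.4629023  0.18352303]
```

```bash
python3 -m crank '[{"gripper":22,"travel":[10,0,0],"twist":[0,0,0]},{"gripper":22,"travel":[16,0,0],"twist":[0,0,0]},{"gripper":22,"travel":[18,0,0],"twist":[0,0,0]},{"gripper":22,"travel":[18,0,0],"twist":[0,0,0]},{"gripper":22,"travel":[18,0,0],"twist":[0,0,0]},{"gripper":22,"travel":[18,0,0],"twist":[0,0,0]},{"gripper":22,"travel":[16,0,0],"twist":[0,0,0]},{"gripper":22,"travel":[10,0,0],"twist":[0,0,0]},{"gripper":22,"travel":[5,0,0],"twist":[0,0,0]},{"gripper":22,"travel":[-6,0,0],"twist":[0,0,0]},{"gripper":22,"travel":[-15,0,0],"twist":[0,0,0]},{"gripper":22,"travel":[-5,0,-40],"twist":[0,0,0]}]'
python3 - <<'E'
from h import *
c=bot.calibration("wrist");im=bot.camera("wrist")
for b in blobs(im,(0,150,90),(14,255,255),60)[0]: print("cap",ray(c,b[0],.011).round(4),b[0].round(1),b[1])
o=bot.get_obs();p=o['ee_pos'];y=np.radians(o['tcp_rot'][2]);print(p)
d=np.array([.5755,-.175])-p[:2]  # behind
import math
cap=np.array([.570,-.124]);yaw=math.radians(84.8);t=cap-.05*np.array([math.cos(yaw),math.sin(yaw)])
d=t-p[:2];print(t,"tool",1e3*(d@[np.cos(y),np.sin(y)]),1e3*(d@[np.sin(y),-np.cos(y)]))
E
```

```text
time: 7.1
ee_pos: [0.4931, 0.1629, 0.0419]
tcp_rot: [-179.7, 0.2, 81.6]
wrist_force: [1.2, 0.6, 0.4]
opening: 0.0221
grasp_force: 0.0
cap [0.5025 0.2169] [261.1 144.7] [ 230  114   63   63 2770]
[0.49621625 0.16367485 0.04928773]
[ 0.56546837 -0.17379422] tool -323.74168183794416 117.78181397632972
```

```bash
python3 -m crank '[{"gripper":22,"travel":[-20,0,-45],"twist":[0,0,0]},{"gripper":22,"travel":[-44,17,0],"twist":[0,0,0]},{"gripper":22,"travel":[-44,17,0],"twist":[0,0,0]},{"gripper":22,"travel":[-44,17,0],"twist":[0,0,0]},{"gripper":22,"travel":[-44,17,0],"twist":[0,0,0]},{"gripper":22,"travel":[-44,17,0],"twist":[0,0,0]},{"gripper":22,"travel":[-44,17,0],"twist":[0,0,0]},{"gripper":22,"travel":[-40,16,0],"twist":[0,0,-0.055]},{"gripper":22,"travel":[0,0,40],"twist":[0,0,0]},{"gripper":22,"travel":[0,0,30],"twist":[0,0,0]},{"gripper":22,"travel":[0,0,12],"twist":[0,0,0]},{"gripper":22,"travel":[0,0,0],"twist":[0,0,0]}]'
python3 - <<'E'
from h import *
c=bot.calibration("wrist");im=bot.camera("wrist")
for b in blobs(im,(0,150,90),(14,255,255),60)[0]: print("cap",ray(c,b[0],.011).round(4),b[0].round(1),b[1])
o=bot.get_obs();print(o['ee_pos'],o['tcp_rot'][2])
E
```

```text
time: 8.65
ee_pos: [0.5647, -0.1726, 0.0072]
tcp_rot: [-180.0, -0.0, 84.8]
wrist_force: [0.7, 0.6, 0.2]
opening: 0.022
grasp_force: 0.0
cap [ 0.5686 -0.1213] [257.1 163.1] [ 219  129   75   74 3509]
cap [ 0.4741 -0.1991] [111.4 303.9] [ 96 292  41  31 577]
[ 0.56545332 -0.172575    0.00821789] 84.82942954502926
```

```bash
python3 -m crank '[{"gripper":22,"travel":[8,0,3],"twist":[0,0,0]},{"gripper":22,"travel":[12,0,0],"twist":[0,0,0]},{"gripper":22,"travel":[12,0,0],"twist":[0,0,0]},{"gripper":22,"travel":[16,0,0],"twist":[0,0,0]},{"gripper":22,"travel":[18,0,0],"twist":[0,0,0]},{"gripper":22,"travel":[20,0,0],"twist":[0,0,0]},{"gripper":22,"travel":[20,0,0],"twist":[0,0,0]},{"gripper":22,"travel":[20,0,0],"twist":[0,0,0]},{"gripper":22,"travel":[20,0,0],"twist":[0,0,0]},{"gripper":22,"travel":[20,0,0],"twist":[0,0,0]},{"gripper":22,"travel":[14,0,0],"twist":[0,0,0]},{"gripper":22,"travel":[8,0,0],"twist":[0,0,0]}]'
python3 - <<'E'
from h import *
c=bot.calibration("wrist");im=bot.camera("wrist")
for b in blobs(im,(0,150,90),(14,255,255),60)[0]: print("cap",ray(c,b[0],.011).round(4),b[0].round(1),b[1])
E
```

```text
time: 10.2
ee_pos: [0.5823, 0.016, 0.0042]
tcp_rot: [-180.0, 0.0, 84.9]
wrist_force: [-0.4, -0.5, 0.1]
opening: 0.0222
grasp_force: 0.1
cap [0.5839 0.0409] [257.3 214.4] [ 222  183   73   65 3251]
```

```bash
python3 -m crank '[{"gripper":22,"travel":[10,0,0],"twist":[0,0,0]},{"gripper":22,"travel":[18,0,0],"twist":[0,0,0]},{"gripper":22,"travel":[20,0,0],"twist":[0,0,0]},{"gripper":22,"travel":[20,0,0],"twist":[0,0,0]},{"gripper":22,"travel":[20,0,0],"twist":[0,0,0]},{"gripper":22,"travel":[20,0,0],"twist":[0,0,0]},{"gripper":22,"travel":[20,0,0],"twist":[0,0,0]},{"gripper":22,"travel":[18,0,0],"twist":[0,0,0]},{"gripper":22,"travel":[12,0,0],"twist":[0,0,0]},{"gripper":22,"travel":[6,0,0],"twist":[0,0,0]},{"gripper":22,"travel":[-20,0,0],"twist":[0,0,0]},{"gripper":22,"travel":[-10,0,-45],"twist":[0,0,0]}]'
python3 - <<'E'
from h import *
import math
c=bot.calibration("wrist");im=bot.camera("wrist");cv2.imwrite("pics/w4.png",im[:,:,::-1])
for b in blobs(im,(0,150,90),(14,255,255),60)[0]: print("cap",ray(c,b[0],.011).round(4),b[0].round(1),b[1])
o=bot.get_obs();p=o['ee_pos'];y=np.radians(o['tcp_rot'][2]);print(p)
cap=np.array([.4835,-.206]);yaw=math.radians(80.3);t=cap-.05*np.array([math.cos(yaw),math.sin(yaw)])
d=t-p[:2];print(t,"tool",1e3*(d@[np.cos(y),np.sin(y)]),1e3*(d@[np.sin(y),-np.cos(y)]))
E
```

```text
time: 11.75
ee_pos: [0.5918, 0.1461, 0.0461]
tcp_rot: [-179.6, 0.2, 84.8]
wrist_force: [0.3, -0.1, 0.0]
opening: 0.0218
grasp_force: 0.0
cap [0.499  0.2169] [ 99.  131.4] [  69  102   62   60 2644]
cap [0.5991 0.2039] [262.2 138. ] [ 232  109   61   59 2640]
[0.59527081 0.14595552 0.05513056]
[ 0.47507553 -0.25528517] tool -410.56279282855434 -82.94090568504922
```

View pics/w4.png

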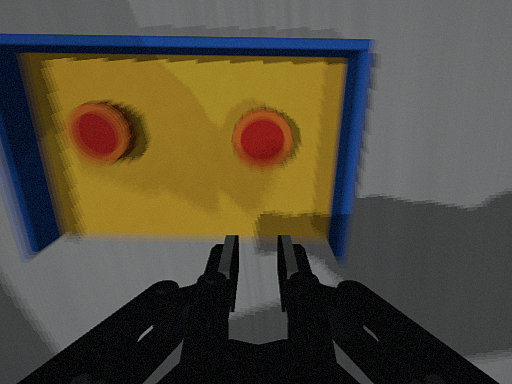

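Both caps lie well inside the tray at (97,135) and (263,138), with a gap between them for the third.

```bash
python3 -m crank '[{"gripper":22,"travel":[-20,0,-40],"twist":[0,0,0]},{"gripper":22,"travel":[-49,-10,0],"twist":[0,0,0]},{"gripper":22,"travel":[-49,-10,0],"twist":[0,0,0]},{"gripper":22,"travel":[-49,-10,0],"twist":[0,0,0]},{"gripper":22,"travel":[-49,-10,0],"twist":[0,0,0]},{"gripper":22,"travel":[-49,-10,0],"twist":[0,0,0]},{"gripper":22,"travel":[-49,-10,0],"twist":[0,0,0]},{"gripper":22,"travel":[-49,-11,0],"twist":[0,0,0]},{"gripper":22,"travel":[-47,-12,0],"twist":[0,0,0.079]},{"gripper":22,"travel":[0,0,40],"twist":[0,0,0]},{"gripper":22,"travel":[0,0,25],"twist":[0,0,0]},{"gripper":22,"travel":[0,0,0],"twist":[0,0,0]}]'
python3 - <<'E'
from h import *
c=bot.calibration("wrist");im=bot.camera("wrist")
for b in blobs(im,(0,150,90),(14,255,255),60)[0]: print("cap",ray(c,b[0],.011).round(4),b[0].round(1),b[1])
E
```

```text
time: 13.3
ee_pos: [0.4728, -0.2527, 0.0226]
tcp_rot: [-179.8, -0.0, 80.2]
wrist_force: [-0.3, 0.1, 0.5]
opening: 0.0219
grasp_force: 0.0
cap [ 0.483  -0.2051] [262.3 161.7] [ 229  131   68   65 3008]
```

```bash
python3 -m crank '[{"gripper":22,"travel":[0,2,14],"twist":[0,0,0]},{"gripper":22,"travel":[10,0,4],"twist":[0,0,0]},{"gripper":22,"travel":[12,0,0],"twist":[0,0,0]},{"gripper":22,"travel":[12,0,0],"twist":[0,0,0]},{"gripper":22,"travel":[18,0,0],"twist":[0,0,0]},{"gripper":22,"travel":[20,0,0],"twist":[0,0,0]},{"gripper":22,"travel":[20,0,0],"twist":[0,0,0]},{"gripper":22,"travel":[20,0,0],"twist":[0,0,0]},{"gripper":22,"travel":[20,0,0],"twist":[0,0,0]},{"gripper":22,"travel":[20,0,0],"twist":[0,0,0]},{"gripper":22,"travel":[16,0,0],"twist":[0,0,0]},{"gripper":22,"travel":[8,0,0],"twist":[0,0,0]}]'
python3 - <<'E'
from h import *
c=bot.calibration("wrist");im=bot.camera("wrist")
for b in blobs(im,(0,150,90),(14,255,255),60)[0]: print("cap",ray(c,b[0],.011).round(4),b[0].round(1),b[1])
E
```

```text
time: 14.85
ee_pos: [0.5065, -0.078, 0.0063]
tcp_rot: [180.0, 0.0, 80.4]
wrist_force: [-0.8, -0.2, 0.3]
opening: 0.0223
grasp_force: 0.1
cap [ 0.5105 -0.05  ] [257.3 206.8] [ 222  180   72   49 2524]
```

```bash
python3 -m crank '[{"gripper":22,"travel":[12,0,0],"twist":[0,0,0]},{"gripper":22,"travel":[20,0,0],"twist":[0,0,0]},{"gripper":22,"travel":[20,0,0],"twist":[0,0,0]},{"gripper":22,"travel":[20,0,0],"twist":[0,0,0]},{"gripper":22,"travel":[20,0,0],"twist":[0,0,0]},{"gripper":22,"travel":[20,0,0],"twist":[0,0,0]},{"gripper":22,"travel":[20,0,0],"twist":[0,0,0]},{"gripper":22,"travel":[20,0,0],"twist":[0,0,0]},{"gripper":22,"travel":[20,0,0],"twist":[0,0,0]},{"gripper":22,"travel":[20,0,0],"twist":[0,0,0]},{"gripper":22,"travel":[16,0,0],"twist":[0,0,0]},{"gripper":22,"travel":[10,0,0],"twist":[0,0,0]}]'
python3 -m crank '[{"gripper":22,"travel":[14,0,0],"twist":[0,0,0]},{"gripper":22,"travel":[12,0,0],"twist":[0,0,0]},{"gripper":22,"travel":[5,0,0],"twist":[0,0,0]},{"gripper":22,"travel":[-15,0,0],"twist":[0,0,0]},{"gripper":22,"travel":[-30,0,0],"twist":[0,0,0]},{"gripper":22,"travel":[-20,0,-40],"twist":[0,0,0]},{"gripper":22,"travel":[-20,0,-40],"twist":[0,0,0]},{"gripper":22,"travel":[0,0,-40],"twist":[0,0,0]},{"gripper":22,"travel":[0,0,0],"twist":[0,0,0]},{"gripper":22,"travel":[0,0,0],"twist":[0,0,0]}]'
python3 - <<'E'
from h import *
c=bot.calibration("wrist");im=bot.camera("wrist");cv2.imwrite("pics/w5.png",im[:,:,::-1])
for b in blobs(im,(0,150,90),(14,255,255),60)[0]: print("cap",ray(c,b[0],.011).round(4),b[0].round(1),b[1])
s=bot.camera("scene");cv2.imwrite("pics/s5.png",s[:,:,::-1])
E
```

```text
time: 16.4
ee_pos: [0.5431, 0.1367, 0.0062]
tcp_rot: [-180.0, 0.0, 80.4]
wrist_force: [0.3, -0.0, -0.1]
opening: 0.0222
grasp_force: 0.1
time: 17.65
ee_pos: [0.5336, 0.0817, 0.1257]
tcp_rot: [-180.0, 0.0, 80.3]
wrist_force: [-0.4, 0.9, 0.1]
opening: 0.0224
grasp_force: 0.0
cap [0.5991 0.2059] [312.8  29.2] [ 289    4   48   52 1741]
cap [0.5018 0.2184] [190.9  34.8] [ 168   10   47   52 1700]
cap [0.5521 0.1933] [257.7  57.2] [ 236   33   44   49 1601]
cap [ 0.665  -0.0497] [398.8 282.4] [387 275  30  23 161]
```

View pics/w5.png

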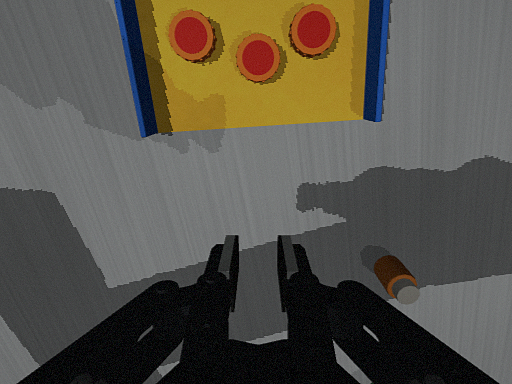

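View pics/s5.png

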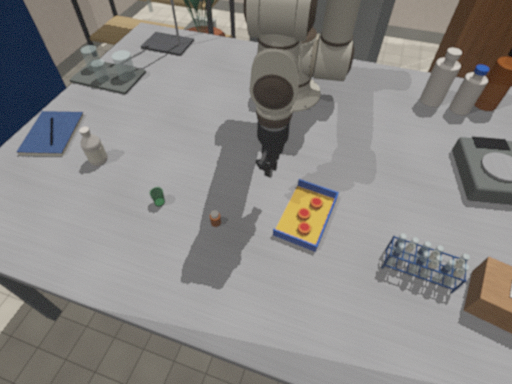

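The wrist view shows all three caps well inside the tray at (191,35), (258,57) and (313,30), about 35 mm or more beyond the mouth edge. In the scene view the beaker (158,198), vial (215,219) and bottle (93,150) stand unmoved, and the gripper is clear.

```bash
python3 -c "
from workcell import bot
print(bot.job_done())"
```

```text
the job is handed in; nothing more can be done
None
```

All three caps are wholly inside the tray, pushed and never lifted, the beaker, vial and bottle stand where they were, and the job was handed in at about 18 s.

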